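# Tip the standing tube into the drilling cradle and push it home

## Task

The red square tube has been left standing on end in the open end of the flat steel cradle. Push it over so that it lies flat between the cradle's two blue rails with its top towards the yellow stop, then push it along until that end sits square against the stop, ready for drilling. Only push the tube, never lift it, and leave everything else on the bench as it stands.

Things in the scene. Friction and masses are not known exactly. Their poses are not given: they have to be found in the camera images.
- cradle: Flat drilling cradle screwed to the bench: dark steel plate 300 x 84 mm, 6 mm thick, with two straight blue rails 12 mm wide along its long edges, 15 mm high above the plate (their tops 21 mm above the bench), leaving a 60 mm wide lane between them. Origin at the centre of the underside, on the bench; its x axis runs along the lane from the open end (x = -150 mm) towards the stop, z up. It does not move.
- stop_face (a point): Centre of the face of the yellow stop that looks back along the lane, 20 mm above the cradle's plate. The stop is a block across the lane, 20 mm thick, 84 mm wide, its top 57 mm above the bench, clamped at a different place along the lane each time; it does not move. Axes as the cradle's: x points along the lane, into the stop.
- tube_foot (a point): Centre of the foot end of the red square steel tube (loose, 40 x 40 x 120 mm, flat black end plugs, about 0.3 to 0.6 kg). At first it stands upright on the cradle's plate near the open end, between the rails, its sides within 3 degrees of the lane. z axis runs from the foot end to the top end.
- tube_mid (a point): Centre of the red tube, 60 mm from either end; z along its length, towards its top end. Pushed along the lane near its top it pivots on its lower edge, passes its balance at about 18 degrees of lean, then falls by itself; lying down, it slides along the plate under a push of a few newtons.
- tube_top (a point): Centre of the red tube's top end, the end that must come to the stop.
- spare_tube: Bystander: a bare steel tube of the same size, 40 x 40 x 120 mm, standing on the bench. Origin at the centre of its underside. Leave it alone.
- primer_can: Bystander: can with an orange label, 66 mm across, 150 mm high, standing. Origin at the centre of its underside. Leave it alone.
- jar: Bystander: amber jar with black cap, 64 mm across, 80 mm high, standing. Origin at the centre of its underside. Leave it alone.
- hammer: Bystander: hammer lying on the bench, about 300 mm long. Leave it alone.
- brush: Bystander: brush lying on the bench beyond the cradle. Leave it alone.
- nozzle: Bystander: small brass torch nozzle standing on the bench beside the cradle, near the stop, 28 mm across, 60 mm high. Origin at the centre of its underside. Leave it alone.
- cup: Bystander: steel cup, 76 mm across, 85 mm high, standing. Origin at the centre of its underside. Leave it alone.

How it is judged:
By the outcome, as a careful person would: the job done as asked, in the order asked, and still so for the second after the job is handed in, with the robot touching nothing.
It also fails if it takes over 43 s, if anything falls off the work surface, if the arm or the gripper's body presses on something with over 40 N, if the wrist force passes 120 N, or if a joint passes its speed limit or range.

## Robot

A 6-joint arm with a two-finger parallel gripper is mounted at the origin on the work surface. World frame = base frame: x ahead of the robot, y to its left, z up, the work surface at z = 0. Lengths are in m, angles in rad, forces in N, time in s.
With the tool pointing down it reaches from about 0.4 to 0.825 m from the base axis. Payload 7 kg.
Tool frame: the origin (TCP) lies between the finger pads; the fingertips stand 11 mm ahead of it and the grasp point (between the pads) lies 8 mm behind it (arm.finger_overhang is the distance from the TCP to the fingertips, in m); z points along the fingers, y is the direction in which the jaws open and shut (so a half turn about z gives the same grasp; the last joint's range is limited). The gripper opens to 88 mm and grips with 3 to 60 N. Pads are 19 mm wide; open, the fingers measure 130 mm over their backs; the gripper's body (78 mm by 193 mm) begins 47 mm behind the grasp point.
Start: joints at [1.508, 0.359, 0.012, 0, -1.224, -0.288], TCP at [0.232, 0.634, 0.238] pointing down, gripper open.
Joint ranges: [-3.07, 3.07], [-1.43, 2.12], [-1.02, 1.25], [-3.03, 1.67], [-3.05, -0], [-3.03, 3.03]. Speed limits (rad/s): [2.39, 2.39, 3.01, 3.14, 3.14, 3.14].

## Interface

Orientations are given as a rotation vector (axis times angle).
In Python, from station import arm, grab_frame gives the robot as it stands. The module is installed in compiled form; this text tells all that it offers.
- The arm moves only by the tool step_arm, never from a script. Its argument "targets" is a list of rows, each an object of numbers: "dx", "dy", "dz": the shift along the tool's x, y, z in mm; "rx", "ry", "rz": the turn, a rotation vector about the tool's x, y, z in rad; "jaw": the gripper command: -1 is shut, 1 is fully open, values between are in proportion. In form: [{"dx": .., "dy": .., "dz": .., "rx": .., "ry": .., "rz": .., "jaw": ..}, ...]. A call has 1 to 5 rows; each row shifts and turns the commanded pose from where the row before left it, along the tool's axes as they then stand; what a row does not reach is not made up. A row lasts 1/8 s, in which the tool goes at most 62.5 mm and 10.7 degrees, less where a joint would pass 70% of its speed; a pose out of reach is approached as far as the arm can. A call is refused whole if a number of a shift passes 62.5 or a number of a turn 0.188, either way. A call with a gripper value outside its range is refused whole. The fingers move at their own pace and stop on an object; "newtons" is the grip in N (left out, the last holds). Time passes only in rows, so rows that do not move let the fingers close. It gives the time, the measured TCP pose, the force and the opening at its end, in the units of the state.
- arm.read_state(): the state, without advancing time (a new reading comes with each control period).
- grab_frame(name): name is "scene" or "side" or "wrist"; returns a dict with "image" (384x512x3 uint8, blue, green, red), "fx", "fy", "cx", "cy" (pixels), "k1" (the pictures are not rectified: a ray, as slopes to the right and down, at radius r is drawn at 1 + k1 r^2 times it, then the intrinsics apply), "world_from_camera" (4x4, takes a point from camera to world coordinates); the wrist camera has in their place "tool_from_camera" (4x4, takes a point from camera to tool coordinates, whose origin is the TCP and whose axes are the flange's). Camera axes: x right, y down, z forward; pixel columns grow to the right and rows downward; lengths in m; the calibration is good to about 2 mm. A picture is of the moment at which its call begins: read the wrist's pose just before it. There is no depth.
- arm.sign_off(): hands the job in, once; it reports no verdict.
The state is a dict: "clock": time; "joint_pos": joint angles; "dq": joint speeds; "joint_torque": joint torques, N m; "ee_pos": TCP position; "eef_rot": TCP orientation; "wrist_force": force on the tool from outside, world axes, zero at the start; "wrist_torque": the same for the moment, N m; "finger_gap": finger opening in m.
Only numpy, scipy, OpenCV 4.12 (cv2) and the standard library are available. Lean on these libraries where they do the work, as an engineer would, in place of code of your own. Each camera call takes 0.05 s, during which the arm holds its last target. There are 200 camera calls.

## Working session

There is one attempt and no reset: what is moved stays moved. The work goes in short steps, Python scripts to look and compute and a tool call to move; the robot and the scene stay as the last step left them, time stands still between calls to the robot, and variables do not carry over. Pictures are saved under pics/ and viewed, about 8 in all and at most 12, crops included, and the job is handed in when it is done.

Besides the shell and the picture viewer there is one more tool, called after ">>>" as name([rows], argument=value, ...), one row to a line, values as JSON. step_arm: Moves the arm, as the interface text tells. Its arguments: {"type":"object","properties":{"targets":{"type":"array","items":{"type":"object","properties":{"dx":{"type":"number"},"dy":{"type":"number"},"dz":{"type":"number"},"rx":{"type":"number"},"ry":{"type":"number"},"rz":{"type":"number"},"jaw":{"type":"number"}}}},"newtons":{"type":"number"}},"required":["targets"]}

```bash
mkdir -p pics && cat > h.py <<'E'
import numpy as np, cv2
from scipy.spatial.transform import Rotation as R
from station import arm, grab_frame
def look(name,path=None):
    s=arm.read_state(); f=grab_frame(name)
    if 'world_from_camera' not in f:
        T=np.eye(4);T[:3,:3]=R.from_rotvec(s['eef_rot']).as_matrix();T[:3,3]=s['ee_pos'];f['world_from_camera']=T@f['tool_from_camera']
    if path: cv2.imwrite(path,f['image'])
    return f
def ray(f,u,v):
    K=np.array([[f['fx'],0,f['cx']],[0,f['fy'],f['cy']],[0,0,1.]])
    p=cv2.undistortPoints(np.array([[[u,v]]],float),K,np.array([f['k1'],0,0,0.]))[0,0]
    T=f['world_from_camera']; return T[:3,3],T[:3,:3]@np.array([p[0],p[1],1])
def onz(f,u,v,z):
    o,d=ray(f,u,v); return o+d*(z-o[2])/d[2]
def two(f,p,g,q):
    a,d=ray(f,*p);b,e=ray(g,*q)
    t=np.linalg.lstsq(np.c_[d,-e],b-a,rcond=None)[0]
    x,y=a+d*t[0],b+e*t[1]; return (x+y)/2,np.linalg.norm(x-y)
E
python3 - <<'E'
from h import *
import pickle
fs={n:look(n) for n in('scene','side','wrist')}
pickle.dump(fs,open('f0.pkl','wb'))
im=np.vstack([np.hstack([fs['scene']['image'],fs['side']['image']])])
for n in('scene','side'): cv2.imwrite(f'pics/{n}0.png',cv2.resize(fs[n]['image'],(800,600)))
cv2.imwrite('pics/wrist0.png',fs['wrist']['image'])
s=arm.read_state();print(s)
for n in fs: print(n,fs[n]['world_from_camera'].round(3).tolist(),fs[n]['fx'],fs[n]['k1'])
E
```

```text
{'clock': 0.15, 'joint_pos': array([ 1.50807510e+00,  3.59246041e-01,  1.13073094e-02, -2.79189536e-04,
       -1.22410013e+00, -2.88111878e-01]), 'dq': array([ 0.0013111 , -0.00281413,  0.00335995,  0.00131822, -0.00125429,
       -0.00026437]), 'joint_torque': array([ 5.13815576e-04, -5.83276963e+01,  2.93292046e+01,  7.00103894e+00,
        8.80893669e-03, -1.08918234e-04]), 'ee_pos': array([0.23187125, 0.63356131, 0.23683469]), 'eef_rot': array([ 3.09211073e+00, -5.48191753e-01, -1.90182004e-04]), 'wrist_force': array([0.18757442, 1.09974542, 0.5183898 ]), 'wrist_torque': array([ 0.06118513, -0.02431002, -0.06218041]), 'finger_gap': 0.08751419591959204}
scene [[-0.044, 0.709, -0.704, 1.528], [0.999, 0.039, -0.023, 0.039], [0.011, -0.705, -0.71, 1.048], [0.0, 0.0, 0.0, 1.0]] 449.5824553319285 -0.15766498034277238
side [[0.817, -0.332, 0.471, 0.068], [-0.576, -0.501, 0.646, -0.75], [0.022, -0.799, -0.6, 0.802], [0.0, 0.0, 0.0, 1.0]] 416.8445392012063 0.03160790579110654
wrist [[-0.344, -0.909, -0.236, 0.296], [-0.939, 0.333, 0.085, 0.61], [0.001, 0.251, -0.968, 0.382], [0.0, 0.0, 0.0, 1.0]] 283.87879031389576 -0.007912284972167723
```

View pics/scene0.png

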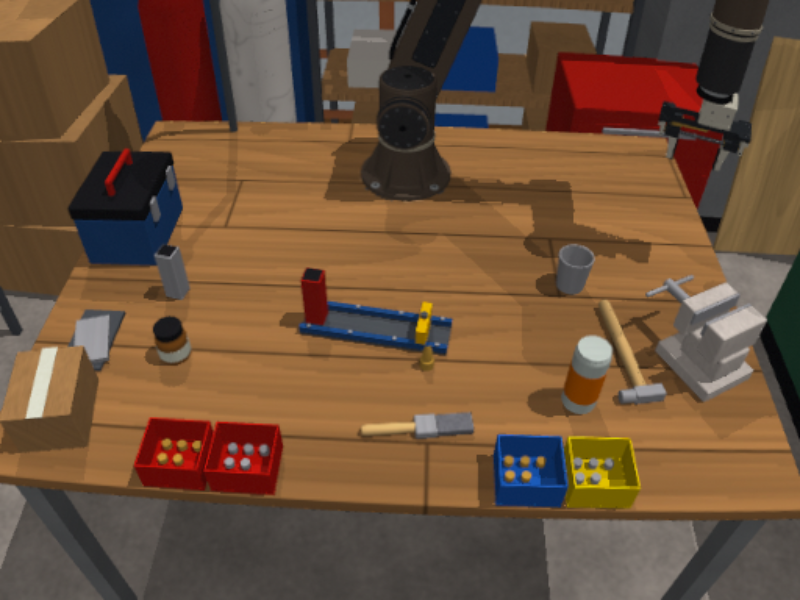

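View pics/side0.png

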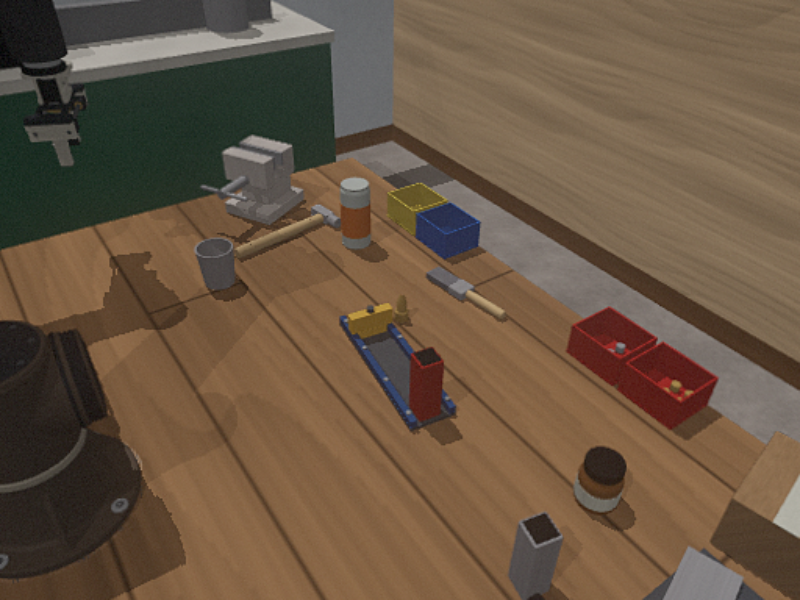

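The scene view shows the red tube standing at the left end of the cradle, top about (315,273) at 800 px. The stop is at (424,322) and the nozzle at (428,357). The side view shows the tube top at (427,356) and the stop at (370,320). The lane runs roughly along +y. I'll take a rough measurement first, then a wrist view from above.

```bash
python3 - <<'E'
from h import *
import pickle
fs=pickle.load(open('f0.pkl','rb'));a,b=fs['scene'],fs['side'];k=.64
def t(n,p,q): print(n,[x.round(4) if hasattr(x,'round') else x for x in two(a,np.array(p)*k,b,np.array(q)*k)])
t('tubetop',(315,273),(427,356)); t('stop top',(426,311),(370,312)); t('nozzle top',(428,346),(402,297))
for p in [(301,330),(448,352),(452,318),(330,304)]: print('cradle corner',onz(a,p[0]*k,p[1]*k,.021).round(4))
hsv=cv2.cvtColor(a['image'],cv2.COLOR_BGR2HSV)
m=cv2.inRange(hsv,(100,130,40),(130,255,255)); m[:180]=0;m[235:]=0;m[:,:180]=0;m[:,300:]=0
ys,xs=np.nonzero(m);P=np.array([onz(a,x,y,.021)[:2] for x,y in zip(xs,ys)],np.float32)
print(cv2.minAreaRect(P),cv2.boxPoints(cv2.minAreaRect(P)))
E
```

```text
tubetop [array([ 0.5346, -0.1595,  0.1283]), np.float64(0.0073)]
stop top [array([0.5646, 0.0563, 0.0627]), np.float64(0.013)]
nozzle top [array([0.646 , 0.0646, 0.0554]), np.float64(0.0053)]
cradle corner [ 0.5842 -0.1863  0.021 ]
cradle corner [0.6266 0.1067 0.021 ]
cradle corner [0.5344 0.1153 0.021 ]
cradle corner [ 0.5079 -0.1365  0.021 ]
((0.5611250996589661, -0.040218278765678406), (0.29661479592323303, 0.0940634161233902), 81.79141235351562) [[ 0.4934003  -0.18029119]
 [ 0.58650005 -0.19372131]
 [ 0.62884986  0.09985463]
 [ 0.53575015  0.11328475]]
```

>>> step_arm([
  {"dx": 35,"dy": 39,"dz": -6},
  {"dx": 35,"dy": 39,"dz": -6},
  {"dx": 35,"dy": 39,"dz": -6},
  {"dx": 35,"dy": 39,"dz": -6},
  {"dx": 35,"dy": 39,"dz": -6,"jaw": -1},
])

```text
$.targets[0]: bad value
```

>>> step_arm([
  {"dx": 35,"dy": 39,"dz": -6},
  {"dx": 35,"dy": 39,"dz": -6},
  {"dx": 35,"dy": 39,"dz": -6},
  {"dx": 35,"dy": 39,"dz": -6},
  {"dx": 35,"dy": 39,"dz": -6},
])

```text
$.targets[0]: bad value
```

>>> step_arm([
  {"dx": 35,"dy": 39},
  {"dx": 35,"dy": 39},
  {"dx": 35,"dy": 39},
  {"dx": 35,"dy": 39},
  {"dx": 35,"dy": 39},
])

```text
$.targets[0]: bad value
```

>>> step_arm([
  {"rz": 0.17},
  {"rz": 0.17},
  {"rz": 0.17},
  {"rz": 0.17},
  {"rz": 0.17},
])

```text
$.targets[0]: bad value
```

>>> step_arm([
  {"rz": 0.17},
  {"rz": 0.17},
  {"rz": 0.17},
  {"dx": 0},
  {"dx": 0},
])

```text
$.targets[0]: bad value
```

>>> step_arm([
  {"dx": 35,"dy": 39,"dz": -6,"rx": 0,"ry": 0,"rz": 0,"jaw": -1},
  {"dx": 35,"dy": 39,"dz": -6,"rx": 0,"ry": 0,"rz": 0,"jaw": -1},
  {"dx": 35,"dy": 39,"dz": -6,"rx": 0,"ry": 0,"rz": 0,"jaw": -1},
  {"dx": 35,"dy": 39,"dz": -6,"rx": 0,"ry": 0,"rz": 0,"jaw": -1},
  {"dx": 35,"dy": 39,"dz": -6,"rx": 0,"ry": 0,"rz": 0,"jaw": -1},
])

```text
clock: 0.78
ee_pos: [0.3296, 0.3888, 0.2676]
eef_rot: [3.093, -0.548, -0.0]
wrist_force: [2.0, -0.2, 0.8]
finger_gap: 0.0433
```

>>> step_arm([
  {"dx": 35,"dy": 39,"dz": -6,"rx": 0,"ry": 0,"rz": 0,"jaw": -1},
  {"dx": 35,"dy": 39,"dz": -6,"rx": 0,"ry": 0,"rz": 0,"jaw": -1},
  {"dx": 35,"dy": 39,"dz": -6,"rx": 0,"ry": 0,"rz": 0,"jaw": -1},
  {"dx": 35,"dy": 39,"dz": -6,"rx": 0,"ry": 0,"rz": 0,"jaw": -1},
  {"dx": 35,"dy": 39,"dz": -6,"rx": 0,"ry": 0,"rz": 0,"jaw": -1},
])

```text
clock: 1.4
ee_pos: [0.4268, 0.1457, 0.2979]
eef_rot: [-3.093, 0.547, -0.0]
wrist_force: [0.5, 0.5, -0.5]
finger_gap: 0.0006
```

>>> step_arm([
  {"dx": 35,"dy": 39,"dz": 0,"rx": 0,"ry": 0,"rz": 0,"jaw": -1},
  {"dx": 35,"dy": 39,"dz": 0,"rx": 0,"ry": 0,"rz": 0,"jaw": -1},
  {"dx": 35,"dy": 39,"dz": 0,"rx": 0,"ry": 0,"rz": 0,"jaw": -1},
  {"dx": 35,"dy": 39,"dz": 0,"rx": 0,"ry": 0,"rz": 0,"jaw": -1},
  {"dx": 35,"dy": 39,"dz": 0,"rx": 0,"ry": 0,"rz": 0,"jaw": -1},
])

```text
clock: 2.02
ee_pos: [0.5243, -0.0977, 0.2975]
eef_rot: [-3.093, 0.548, -0.0]
wrist_force: [0.9, 0.8, 0.2]
finger_gap: 0.0007
```

>>> step_arm([
  {"dx": 0,"dy": 0,"dz": 0,"rx": 0,"ry": 0,"rz": 0.17,"jaw": -1},
  {"dx": 0,"dy": 0,"dz": 0,"rx": 0,"ry": 0,"rz": 0.17,"jaw": -1},
  {"dx": 0,"dy": 0,"dz": 0,"rx": 0,"ry": 0,"rz": 0.17,"jaw": -1},
  {"dx": 0,"dy": 0,"dz": 0,"rx": 0,"ry": 0,"rz": 0.17,"jaw": -1},
  {"dx": 0,"dy": 0,"dz": 0,"rx": 0,"ry": 0,"rz": 0.17,"jaw": -1},
])

```text
clock: 2.65
ee_pos: [0.5237, -0.0959, 0.2973]
eef_rot: [2.587, -1.782, -0.001]
wrist_force: [0.2, 0.3, 0.1]
finger_gap: 0.0008
```

>>> step_arm([
  {"dx": 0,"dy": 0,"dz": 0,"rx": 0,"ry": 0,"rz": 0.17,"jaw": -1},
  {"dx": 0,"dy": 0,"dz": 0,"rx": 0,"ry": 0,"rz": 0.17,"jaw": -1},
  {"dx": 0,"dy": 0,"dz": 0,"rx": 0,"ry": 0,"rz": 0.17,"jaw": -1},
  {"dx": 0,"dy": 0,"dz": 0,"rx": 0,"ry": 0,"rz": 0,"jaw": -1},
  {"dx": 0,"dy": 0,"dz": 0,"rx": 0,"ry": 0,"rz": 0,"jaw": -1},
])

```text
clock: 3.28
ee_pos: [0.5239, -0.0959, 0.2974]
eef_rot: [2.065, -2.367, -0.0]
wrist_force: [0.3, 0.6, -0.2]
finger_gap: 0.0005
```

```bash
python3 - <<'E'
from h import *
import pickle
f=look('wrist','pics/w1.png');pickle.dump(f,open('f1.pkl','wb'))
s=arm.read_state();print(s['clock'],s['ee_pos'],s['eef_rot'],s['joint_pos'].round(2));print(R.from_rotvec(s['eef_rot']).as_matrix().round(3))
E
```

```text
3.325 [ 0.52391184 -0.09589395  0.29747745] [ 2.06422727e+00 -2.36814292e+00 -1.88830630e-04] [ 0.19  0.09 -0.2  -0.   -1.28 -0.32]
[[-0.136 -0.991 -0.   ]
 [-0.991  0.136  0.   ]
 [-0.     0.    -1.   ]]
```

View pics/w1.png

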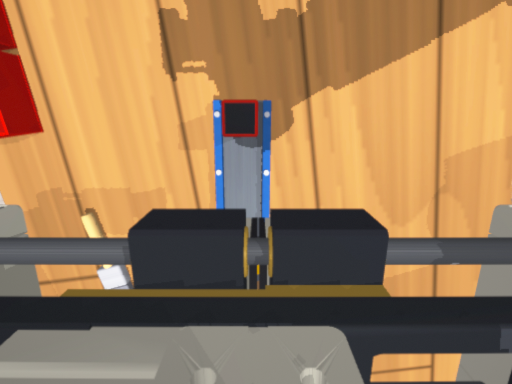

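The wrist view shows the tube top as a dark square with a red rim at about (240,118), between rails running vertically at columns 218 and 266. The stop is hidden behind the gripper. I'll get exact numbers from masks.

```bash
cat >> h.py <<'E'
def mask(f,lo,hi,box):
    m=cv2.inRange(cv2.cvtColor(f['image'],cv2.COLOR_BGR2HSV),lo,hi);o=np.zeros_like(m);x0,y0,x1,y1=box;o[y0:y1,x0:x1]=m[y0:y1,x0:x1];return o
def rect(f,m,z):
    ys,xs=np.nonzero(m);P=np.array([onz(f,x,y,z)[:2] for x,y in zip(xs,ys)],np.float32);return cv2.minAreaRect(P),P
E
python3 - <<'E'
from h import *
import pickle
f=pickle.load(open('f1.pkl','rb'));fs=pickle.load(open('f0.pkl','rb'))
m=mask(f,(100,130,40),(130,255,255),(190,80,300,208));r,P=rect(f,m,.021)
rows=[]
for v in range(105,205):
    xs=np.nonzero(m[v])[0]
    if len(xs)>8: rows.append((v,xs.min()-.5,xs.max()+.5))
L=np.array([onz(f,a,v,.021)[:2] for v,a,b in rows]);Rr=np.array([onz(f,b,v,.021)[:2] for v,a,b in rows])
for Q in(L,Rr):
    l=cv2.fitLine(Q.astype(np.float32),cv2.DIST_HUBER,0,.001,.001).ravel();print('rail outer edge',l,np.degrees(np.arctan2(l[1],l[0])))
mid=(L+Rr)/2;w=np.linalg.norm(L-Rr,axis=1);print('width',w.mean());l=cv2.fitLine(mid.astype(np.float32),cv2.DIST_HUBER,0,.001,.001).ravel();print('centreline',l,np.degrees(np.arctan2(l[1],l[0])))
print('blue box',r)
mr=mask(f,(0,120,30),(10,255,255),(210,90,268,145))|mask(f,(170,120,30),(180,255,255),(210,90,268,145))
r,P=rect(f,mr,.126);print('tube top',r,cv2.boundingRect(mr))
# dark plug two view heights
c=cv2.minAreaRect(cv2.findNonZero(mr))[0]
# stop in two views
for n,box in(('scene',(250,185,290,225)),('side',(215,190,258,220))):
    g=fs[n];my=mask(g,(22,140,60),(33,255,255),box);y,x=np.nonzero(my);print(n,len(x),x.min(),x.max(),y.min(),y.max(),'rect z.057',rect(g,my,.057)[0])
    hull=cv2.approxPolyDP(cv2.convexHull(cv2.findNonZero(my)),1.5,True).reshape(-1,2);print(hull.tolist());print([onz(g,u,v,.057)[:2].round(3).tolist() for u,v in hull])
    rd=mask(g,(0,130,30),(8,255,255),(190,170,290,270))|mask(g,(172,130,30),(180,255,255),(190,170,290,270))
    h=cv2.approxPolyDP(cv2.convexHull(cv2.findNonZero(rd)),1.5,True).reshape(-1,2);print('tube',n,h.tolist())
im=cv2.resize(fs['side']['image'][185:285,205:305],(500,500),interpolation=2)
im2=cv2.resize(fs['scene']['image'][165:235,185:300],(0,0),fx=2.6,fy=5,interpolation=2)
cv2.imwrite('pics/crop.png',np.hstack([im,cv2.resize(im2,(300,500))]))
E
```

```text
rail outer edge [ 0.14413223  0.98955846  0.58748025 -0.11499818] 81.71297
rail outer edge [ 0.14703897  0.9891307   0.50824285 -0.09458589] 81.544624
width 0.08142443560139058
centreline [ 0.14389382  0.98959315  0.54852784 -0.10009903] 81.72677
blue box ((0.5471760034561157, -0.10912366211414337), (0.15964697301387787, 0.08161381632089615), 81.91642761230469)
tube top ((0.5356610417366028, -0.16423530876636505), (0.03888118267059326, 0.03938950598239899), 82.18022155761719) (222, 99, 37, 38)
scene 154 266 276 193 219 rect z.057 ((0.5811200737953186, 0.056218184530735016), (0.02316547930240631, 0.10929521918296814), 82.58026885986328)
[[272, 193], [276, 195], [273, 214], [270, 219], [267, 218], [266, 210], [270, 194]]
[[0.526, 0.059], [0.535, 0.072], [0.615, 0.063], [0.636, 0.055], [0.633, 0.046], [0.6, 0.042], [0.531, 0.053]]
tube scene [[206, 207], [195, 205], [192, 179], [196, 171], [207, 173], [209, 200]]
side 14 223 248 194 203 rect z.057 ((0.5714257955551147, 0.059018198400735855), (0.015483279712498188, 0.07908914238214493), 82.326904296875)
[[248, 194], [248, 197], [227, 203], [223, 201]]
[[0.611, 0.059], [0.603, 0.047], [0.538, 0.057], [0.533, 0.071]]
tube side [[276, 222], [283, 230], [281, 264], [268, 269], [262, 260], [263, 226]]
```

View pics/crop.png

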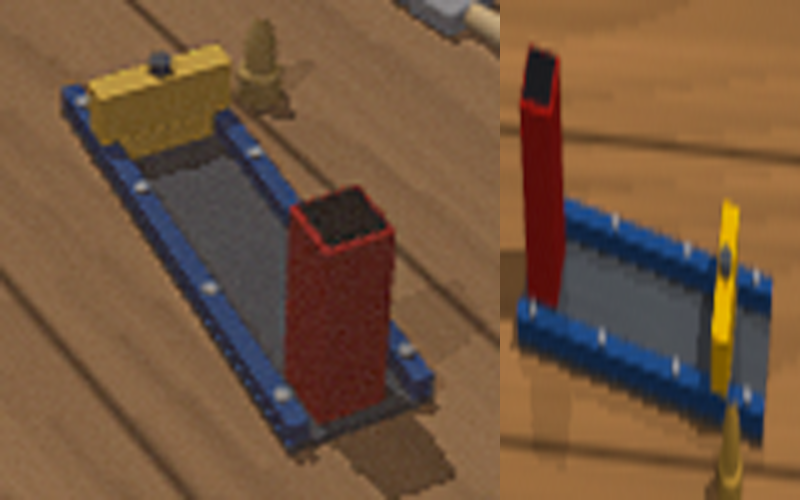

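Tube top is at (0.536,-0.164), the lane heading is 81.7°, and the stop face is about 76 mm beyond where the top will land. Next I move behind the tube and lower.

>>> step_arm([
  {"dx": 42,"dy": -8,"dz": 0,"rx": 0,"ry": 0,"rz": 0.008,"jaw": -1},
  {"dx": 42,"dy": -8,"dz": 0,"rx": 0,"ry": 0,"rz": 0,"jaw": -1},
  {"dx": 42,"dy": -7,"dz": 0,"rx": 0,"ry": 0,"rz": 0,"jaw": -1},
  {"dx": 0,"dy": 0,"dz": 45,"rx": 0,"ry": 0,"rz": 0,"jaw": -1},
  {"dx": 0,"dy": 0,"dz": 45,"rx": 0,"ry": 0,"rz": 0,"jaw": -1},
])

```text
clock: 3.95
ee_pos: [0.5285, -0.2247, 0.2067]
eef_rot: [-2.052, 2.378, -0.001]
wrist_force: [0.9, -0.3, -1.1]
finger_gap: 0.0006
```

>>> step_arm([
  {"dx": 0,"dy": 0,"dz": 45,"rx": 0,"ry": 0,"rz": 0,"jaw": -1},
  {"dx": 0,"dy": 0,"dz": 39,"rx": 0,"ry": 0,"rz": 0,"jaw": -1},
  {"dx": 0,"dy": 0,"dz": 0,"rx": 0,"ry": 0,"rz": 0,"jaw": -1},
  {"dx": 0,"dy": 0,"dz": 0,"rx": 0,"ry": 0,"rz": 0,"jaw": -1},
])

```text
clock: 4.45
ee_pos: [0.5295, -0.2242, 0.1251]
eef_rot: [-2.052, 2.378, -0.002]
wrist_force: [0.9, 0.1, 1.0]
finger_gap: 0.0006
```

>>> step_arm([
  {"dx": -6,"dy": 0,"dz": 0,"rx": 0,"ry": 0,"rz": 0,"jaw": -1},
  {"dx": -6,"dy": 0,"dz": 0,"rx": 0,"ry": 0,"rz": 0,"jaw": -1},
  {"dx": -5,"dy": 0,"dz": 0,"rx": 0,"ry": 0,"rz": 0,"jaw": -1},
  {"dx": -3,"dy": 0,"dz": 0,"rx": 0,"ry": 0,"rz": 0,"jaw": -1},
  {"dx": 0,"dy": 0,"dz": 0,"rx": 0,"ry": 0,"rz": 0,"jaw": -1},
])

```text
clock: 5.08
ee_pos: [0.5315, -0.2039, 0.1237]
eef_rot: [-2.052, 2.379, -0.0]
wrist_force: [-0.2, 1.0, 0.2]
finger_gap: 0.0003
```

>>> step_arm([
  {"dx": -4,"dy": 0,"dz": 0,"rx": 0,"ry": 0,"rz": 0,"jaw": -1},
  {"dx": -4,"dy": 0,"dz": 0,"rx": 0,"ry": 0,"rz": 0,"jaw": -1},
  {"dx": -4,"dy": 0,"dz": 0,"rx": 0,"ry": 0,"rz": 0,"jaw": -1},
  {"dx": -4,"dy": 0,"dz": 0,"rx": 0,"ry": 0,"rz": 0,"jaw": -1},
  {"dx": -4,"dy": 0,"dz": 0,"rx": 0,"ry": 0,"rz": 0,"jaw": -1},
])

```text
clock: 5.7
ee_pos: [0.5344, -0.1841, 0.1236]
eef_rot: [2.051, -2.38, 0.0]
wrist_force: [-0.4, -1.4, 0.5]
finger_gap: 0.0003
```

```bash
python3 - <<'E'
from h import *
print(arm.read_state()['wrist_force'])
a=look('side')['image'][160:310,180:330];b=look('scene')['image'][150:250,170:310]
cv2.imwrite('pics/p1.png',np.hstack([cv2.resize(a,(400,400)),cv2.resize(b,(400,400))]))
E
```

```text
[-0.36181781 -1.39257369  0.46477648]
```

View pics/p1.png

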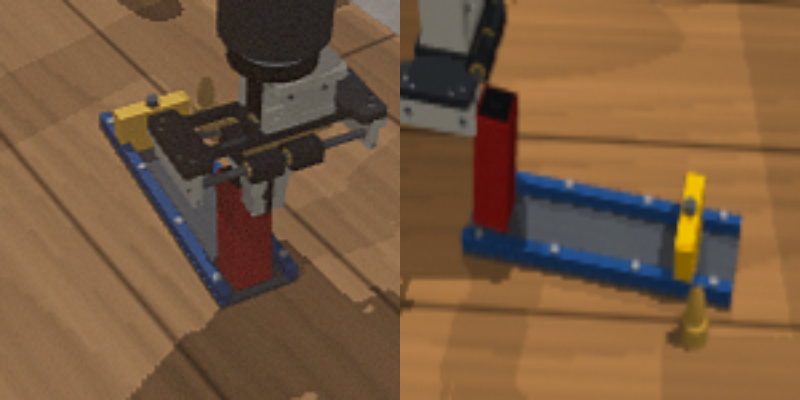

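The fingertips are behind the tube top and the tube leans slightly towards the stop with its foot still in place. I'll keep pushing over.

>>> step_arm([
  {"dx": -4,"dy": 0,"dz": 0,"rx": 0,"ry": 0,"rz": 0,"jaw": -1},
  {"dx": -4,"dy": 0,"dz": 0,"rx": 0,"ry": 0,"rz": 0,"jaw": -1},
  {"dx": -4,"dy": 0,"dz": 0,"rx": 0,"ry": 0,"rz": 0,"jaw": -1},
  {"dx": -4,"dy": 0,"dz": 0,"rx": 0,"ry": 0,"rz": 0,"jaw": -1},
  {"dx": -4,"dy": 0,"dz": 0,"rx": 0,"ry": 0,"rz": 0,"jaw": -1},
])

```text
clock: 6.42
ee_pos: [0.5374, -0.1642, 0.1235]
eef_rot: [-2.051, 2.38, 0.0]
wrist_force: [1.1, 0.8, -0.1]
finger_gap: 0.0004
```

>>> step_arm([
  {"dx": -3,"dy": 0,"dz": 0,"rx": 0,"ry": 0,"rz": 0,"jaw": -1},
  {"dx": -3,"dy": 0,"dz": 0,"rx": 0,"ry": 0,"rz": 0,"jaw": -1},
  {"dx": -3,"dy": 0,"dz": 0,"rx": 0,"ry": 0,"rz": 0,"jaw": -1},
  {"dx": 0,"dy": 0,"dz": 0,"rx": 0,"ry": 0,"rz": 0,"jaw": -1},
  {"dx": 0,"dy": 0,"dz": 0,"rx": 0,"ry": 0,"rz": 0,"jaw": -1},
])

```text
clock: 7.05
ee_pos: [0.5386, -0.1557, 0.1236]
eef_rot: [2.051, -2.38, 0.0]
wrist_force: [0.3, 0.1, 0.1]
finger_gap: 0.0002
```

```bash
python3 - <<'E'
from h import *
print(arm.read_state()['wrist_force'])
for n in('side','scene'):
    g=look(n);b=(160,150,330,290)
    rd=mask(g,(0,130,30),(8,255,255),b)|mask(g,(172,130,30),(180,255,255),b)
    print(n,cv2.boundingRect(rd),cv2.approxPolyDP(cv2.convexHull(cv2.findNonZero(rd)),1.5,True).reshape(-1,2).tolist())
E
```

```text
[0.26932385 0.0657975  0.13349311]
side (242, 180, 35, 79) [[276, 180], [273, 251], [261, 258], [243, 233], [242, 224]]
scene (160, 192, 88, 98) [[247, 197], [245, 213], [180, 289], [162, 289], [160, 271], [211, 192]]
```

>>> step_arm([
  {"dx": 25,"dy": 0,"dz": 0,"rx": 0,"ry": 0,"rz": 0,"jaw": -1},
  {"dx": 25,"dy": 0,"dz": 0,"rx": 0,"ry": 0,"rz": 0,"jaw": -1},
  {"dx": 0,"dy": 0,"dz": 0,"rx": 0,"ry": 0,"rz": 0,"jaw": -1},
])

```text
clock: 7.52
ee_pos: [0.5309, -0.2063, 0.1234]
eef_rot: [2.049, -2.381, -0.0]
wrist_force: [0.7, 0.4, -0.6]
finger_gap: 0.0005
```

```bash
python3 - <<'E'
from h import *
fs=[look(n) for n in('side','scene')]
a=fs[0]['image'][160:310,180:330];b=fs[1]['image'][150:250,170:310]
cv2.imwrite('pics/p2.png',np.hstack([cv2.resize(a,(400,400)),cv2.resize(b,(400,400))]))
g=fs[1];b=(170,150,300,240)
rd=mask(g,(0,130,30),(8,255,255),b)|mask(g,(172,130,30),(180,255,255),b)
# top face of lying tube = brighter half
h=cv2.approxPolyDP(cv2.convexHull(cv2.findNonZero(rd)),1.2,True).reshape(-1,2)
for u,v in h:
    p=onz(g,u,v,.046);print(u,v,'z.046: s %.4f c %.4f'%(p[:2]@[.144,.9896],p[:2]@[.9896,-.144]))
E
```

```text
245 213 z.046: s 0.0663 c 0.6025
210 208 z.046: s -0.0430 c 0.6034
208 200 z.046: s -0.0579 c 0.5714
211 192 z.046: s -0.0577 c 0.5352
247 197 z.046: s 0.0587 c 0.5345
```

View pics/p2.png

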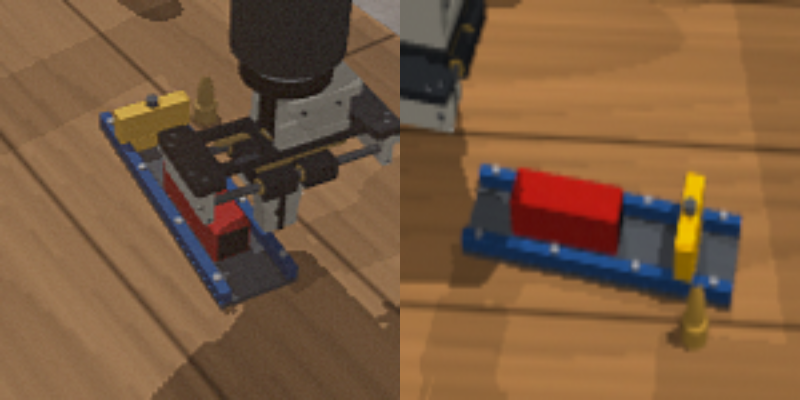

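The tube lies flat between the rails, top towards the stop with about 71 mm to go. The foot is at lane position -58 mm. I'll lower behind the foot and push.

>>> step_arm([
  {"dx": 0,"dy": 0,"dz": 30,"rx": 0,"ry": 0,"rz": 0,"jaw": -1},
  {"dx": 0,"dy": 0,"dz": 30,"rx": 0,"ry": 0,"rz": 0,"jaw": -1},
  {"dx": 0,"dy": 0,"dz": 25,"rx": 0,"ry": 0,"rz": 0,"jaw": -1},
  {"dx": 0,"dy": 0,"dz": 0,"rx": 0,"ry": 0,"rz": 0,"jaw": -1},
])

```text
clock: 8.12
ee_pos: [0.53, -0.2044, 0.0369]
eef_rot: [2.05, -2.377, -0.004]
wrist_force: [-0.4, 0.5, 0.8]
finger_gap: 0.0001
```

>>> step_arm([
  {"dx": -15,"dy": 0,"dz": 0,"rx": 0,"ry": 0,"rz": 0,"jaw": -1},
  {"dx": -15,"dy": 0,"dz": 0,"rx": 0,"ry": 0,"rz": 0,"jaw": -1},
  {"dx": -12,"dy": 0,"dz": 0,"rx": 0,"ry": 0,"rz": 0,"jaw": -1},
  {"dx": -6,"dy": 0,"dz": 0,"rx": 0,"ry": 0,"rz": 0,"jaw": -1},
  {"dx": -5,"dy": 0,"dz": 0,"rx": 0,"ry": 0,"rz": 0,"jaw": -1},
])

```text
clock: 8.75
ee_pos: [0.5393, -0.1521, 0.0388]
eef_rot: [-2.052, 2.379, -0.0]
wrist_force: [-0.6, -0.3, 0.1]
finger_gap: 0.0007
```

>>> step_arm([
  {"dx": -5,"dy": 0,"dz": 0,"rx": 0,"ry": 0,"rz": 0,"jaw": -1},
  {"dx": -5,"dy": 0,"dz": 0,"rx": 0,"ry": 0,"rz": 0,"jaw": -1},
  {"dx": -5,"dy": 0,"dz": 0,"rx": 0,"ry": 0,"rz": 0,"jaw": -1},
  {"dx": -5,"dy": 0,"dz": 0,"rx": 0,"ry": 0,"rz": 0,"jaw": -1},
  {"dx": -5,"dy": 0,"dz": 0,"rx": 0,"ry": 0,"rz": 0,"jaw": -1},
])

```text
clock: 9.38
ee_pos: [0.5429, -0.1278, 0.0386]
eef_rot: [2.051, -2.38, 0.0]
wrist_force: [-1.2, -4.6, 2.6]
finger_gap: 0.0009
```

>>> step_arm([
  {"dx": -5,"dy": 0,"dz": 0,"rx": 0,"ry": 0,"rz": 0,"jaw": -1},
  {"dx": -5,"dy": 0,"dz": 0,"rx": 0,"ry": 0,"rz": 0,"jaw": -1},
  {"dx": -5,"dy": 0,"dz": 0,"rx": 0,"ry": 0,"rz": 0,"jaw": -1},
  {"dx": -5,"dy": 0,"dz": 0,"rx": 0,"ry": 0,"rz": 0,"jaw": -1},
  {"dx": -5,"dy": 0,"dz": 0,"rx": 0,"ry": 0,"rz": 0,"jaw": -1},
])

```text
clock: 10.0
ee_pos: [0.5465, -0.103, 0.0386]
eef_rot: [2.051, -2.38, 0.0]
wrist_force: [-0.4, -4.3, 3.1]
finger_gap: 0.0008
```

```bash
cat > chk.py <<'E'
from h import *
s=arm.read_state();print('clock',s['clock'],'force',s['wrist_force'].round(1),'tcp s %.4f c %.4f'%(s['ee_pos'][:2]@[.144,.9896],s['ee_pos'][:2]@[.9896,-.144]),s['ee_pos'][2].round(4))
g=look('scene');b=(170,150,300,240)
rd=mask(g,(0,130,30),(8,255,255),b)|mask(g,(172,130,30),(180,255,255),b)
h=cv2.approxPolyDP(cv2.convexHull(cv2.findNonZero(rd)),1.2,True).reshape(-1,2)
for u,v in h:
    p=onz(g,u,v,.046);print(u,v,'z.046: s %.4f c %.4f'%(p[:2]@[.144,.9896],p[:2]@[.9896,-.144]))
E
python3 chk.py
```

```text
clock 10.0 force [-0.4 -4.3  3.1] tcp s -0.0232 c 0.5557 0.0386
262 199 z.046: s 0.1063 c 0.5338
260 215 z.046: s 0.1124 c 0.6016
224 210 z.046: s 0.0011 c 0.6030
227 195 z.046: s -0.0049 c 0.5383
```

>>> step_arm([
  {"dx": -4,"dy": 0,"dz": 0,"rx": 0,"ry": 0,"rz": 0,"jaw": -1},
  {"dx": -4,"dy": 0,"dz": 0,"rx": 0,"ry": 0,"rz": 0,"jaw": -1},
  {"dx": -4,"dy": 0,"dz": 0,"rx": 0,"ry": 0,"rz": 0,"jaw": -1},
  {"dx": -4,"dy": 0,"dz": 0,"rx": 0,"ry": 0,"rz": 0,"jaw": -1},
])

```text
clock: 10.55
ee_pos: [0.5488, -0.0872, 0.0385]
eef_rot: [2.051, -2.38, -0.0]
wrist_force: [-0.3, -4.7, 2.7]
finger_gap: 0.0007
```

>>> step_arm([
  {"dx": -1.5,"dy": 0,"dz": 0,"rx": 0,"ry": 0,"rz": 0,"jaw": -1},
  {"dx": -1.5,"dy": 0,"dz": 0,"rx": 0,"ry": 0,"rz": 0,"jaw": -1},
])

```text
clock: 10.8
ee_pos: [0.5492, -0.0843, 0.0385]
eef_rot: [2.051, -2.38, -0.0]
wrist_force: [-0.5, -5.5, 3.8]
finger_gap: 0.0002
```

>>> step_arm([
  {"dx": -1.5,"dy": 0,"dz": 0,"rx": 0,"ry": 0,"rz": 0,"jaw": -1},
])

```text
clock: 10.92
ee_pos: [0.5493, -0.0833, 0.0385]
eef_rot: [2.051, -2.379, 0.0]
wrist_force: [1.9, -15.1, 1.4]
finger_gap: 0.0006
```

>>> step_arm([
  {"dx": -1.5,"dy": 0,"dz": 0,"rx": 0,"ry": 0,"rz": 0,"jaw": -1},
])

```text
clock: 11.05
ee_pos: [0.5493, -0.0832, 0.0386]
eef_rot: [2.05, -2.377, 0.001]
wrist_force: [1.5, -22.9, 1.9]
finger_gap: 0.0003
```

Contact with the stop came at 23 N. I'll back straight off, rise, and look.

>>> step_arm([
  {"dx": 3,"dy": 0,"dz": 0,"rx": 0,"ry": 0,"rz": 0,"jaw": -1},
  {"dx": 15,"dy": 0,"dz": 0,"rx": 0,"ry": 0,"rz": 0,"jaw": -1},
  {"dx": 40,"dy": 0,"dz": 0,"rx": 0,"ry": 0,"rz": 0,"jaw": -1},
  {"dx": 20,"dy": 0,"dz": -50,"rx": 0,"ry": 0,"rz": 0,"jaw": -1},
  {"dx": 0,"dy": 0,"dz": -60,"rx": 0,"ry": 0,"rz": 0,"jaw": -1},
])

```text
clock: 11.68
ee_pos: [0.5367, -0.1601, 0.1484]
eef_rot: [2.047, -2.38, -0.004]
wrist_force: [2.8, 0.3, -0.5]
finger_gap: 0.0001
```

>>> step_arm([
  {"dx": 0,"dy": 0,"dz": -60,"rx": 0,"ry": 0,"rz": 0,"jaw": -1},
  {"dx": -50,"dy": 50,"dz": -60,"rx": 0,"ry": 0,"rz": 0,"jaw": 0.9},
  {"dx": -40,"dy": 50,"dz": -60,"rx": 0,"ry": 0,"rz": 0,"jaw": 0.9},
  {"dx": 0,"dy": 0,"dz": 0,"rx": 0,"ry": 0,"rz": 0,"jaw": 0.9},
  {"dx": 0,"dy": 0,"dz": 0,"rx": 0,"ry": 0,"rz": 0,"jaw": 0.9},
])

```text
clock: 12.3
ee_pos: [0.4786, -0.0867, 0.2917]
eef_rot: [-2.051, 2.378, 0.0]
wrist_force: [-0.6, 0.2, -1.4]
finger_gap: 0.0346
```

```bash
python3 chk.py; python3 - <<'E'
from h import *
a=look('side')['image'][160:310,180:330];b=look('scene')['image'][150:250,170:310];look('wrist','pics/w3.png')
cv2.imwrite('pics/p3.png',np.hstack([cv2.resize(a,(400,400),interpolation=2),cv2.resize(b,(400,400),interpolation=2)]))
E
```

```text
clock 12.3 force [-0.6  0.2 -1.4] tcp s -0.0169 c 0.4861 0.2917
267 200 z.046: s 0.1224 c 0.5351
264 216 z.046: s 0.1249 c 0.6033
229 210 z.046: s 0.0160 c 0.6000
231 195 z.046: s 0.0075 c 0.5358
```

View pics/p3.png

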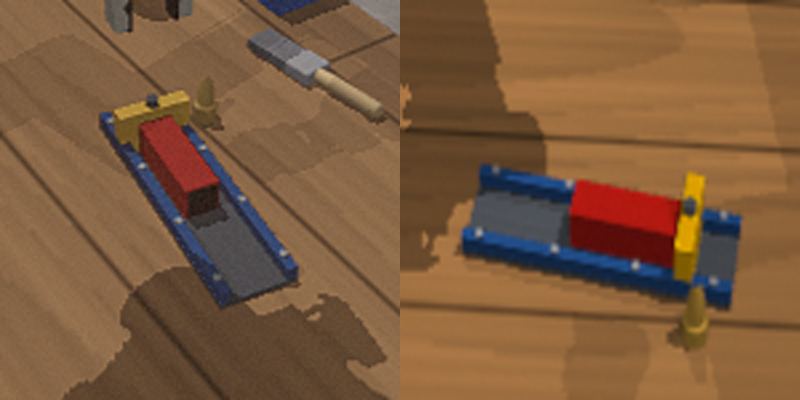

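View pics/w3.png

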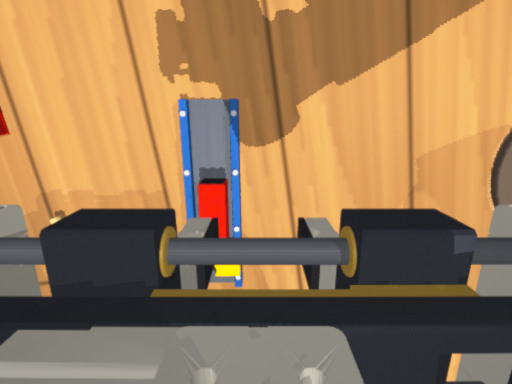

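Both views show the tube lying between the rails with its end at the stop; nozzle and brush look untouched. I'll bring the wrist camera over the joint to check squareness.

>>> step_arm([
  {"dx": -45,"dy": -25,"dz": 0,"rx": 0,"ry": 0,"rz": 0,"jaw": 0.9},
  {"dx": -45,"dy": -25,"dz": 0,"rx": 0,"ry": 0,"rz": 0,"jaw": 0.9},
  {"dx": -45,"dy": -20,"dz": 0,"rx": 0,"ry": 0,"rz": 0,"jaw": 0.9},
  {"dx": 0,"dy": 0,"dz": 0,"rx": 0,"ry": 0,"rz": 0,"jaw": 0.9},
  {"dx": 0,"dy": 0,"dz": 0,"rx": 0,"ry": 0,"rz": 0,"jaw": 0.9},
])

```text
clock: 13.12
ee_pos: [0.5679, 0.036, 0.2904]
eef_rot: [2.049, -2.378, -0.001]
wrist_force: [-0.7, 0.0, 0.2]
finger_gap: 0.0832
```

```bash
python3 - <<'E'
from h import *
f=look('wrist');im=f['image']
rd=mask(f,(0,130,30),(8,255,255),(150,0,330,208))|mask(f,(172,130,30),(180,255,255),(150,0,330,208))
n,lab,st,_=cv2.connectedComponentsWithStats(rd);rd=np.uint8(lab==1+np.argmax(st[1:,4]))*255
x,y,w,h=cv2.boundingRect(rd);print(x,y,w,h)
def edges(m,z,y0,y1):
    out=[]
    for v in range(y0,y1):
        xs=np.nonzero(m[v])[0]
        if len(xs)>4: out.append((onz(f,xs.min()-.5,v,z)[:2],onz(f,xs.max()+.5,v,z)[:2]))
    for i in(0,1):
        l=cv2.fitLine(np.array([o[i] for o in out],np.float32),cv2.DIST_HUBER,0,.001,.001).ravel();print(np.degrees(np.arctan2(l[1],l[0]))%180,l[2:]@[.9896,-.144])
print('tube');edges(rd,.046,y+6,y+h-6)
bl=mask(f,(100,130,40),(130,255,255),(150,0,330,208));print('rails');edges(bl,.021,y+6,y+h-6)
r,P=rect(f,rd,.046);print(r);q=P@np.array([.144,.9896]);print('s range',q.min(),q.max())
ye=mask(f,(22,140,60),(33,255,255),(150,0,330,208));r,P=rect(f,ye,.057);q=P@np.array([.144,.9896]);print('stop top s',q.min(),q.max(),r)
cv2.imwrite('pics/w4.png',cv2.resize(im[max(0,y-20):210,150:330],None,fx=3.2,fy=3.2,interpolation=2))
E
```

```text
245 83 31 90
tube
81.89836 0.5747334271192551
81.54488 0.5348263044297695
rails
81.798546 0.5982032176256179
81.43372 0.5165116959437728
((0.5586810111999512, -0.014219649136066437), (0.11722803860902786, 0.03985237702727318), 81.40251922607422)
s range 0.007748128664493552 0.12502071558237077
stop top s 0.11861797450780869 0.14678716263771058 ((0.5702137351036072, 0.05108868330717087), (0.027955016121268272, 0.08363329619169235), 81.51467895507812)
```

View pics/w4.png

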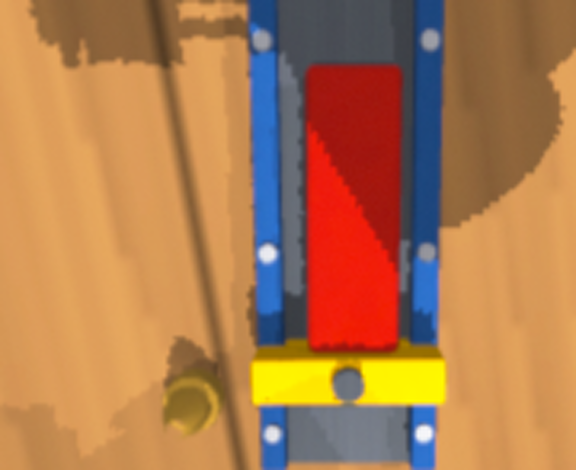

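The tube is parallel to the rails (81.7° against 81.6°) and meets the stop face with no visible gap. The nozzle is standing and the arm is clear, so I'm handing in.

```bash
python3 -c "
from station import arm
print(arm.sign_off(), arm.read_state()['clock'])"
```

```text
the job is handed in; nothing more can be done
the job is handed in; nothing more can be done
```

The job is done and handed in, at about 13 s of the 43 s allowed. With the gripper shut I pushed the tube over near its top. Then I pushed it from the foot end, about 70 mm along the lane, until it pressed on the stop with about 23 N. I backed the arm straight off afterwards.

**Last checks:**
- **Tube:** it lies flat between the rails, top end to the stop with no visible gap. It is parallel to the rails to about 0.1–0.2°, and about 3 mm off the lane's centreline.
- **Bystanders:** the nozzle and brush looked undisturbed in the last close-ups. I didn't re-inspect the other bystanders, but the gripper never worked near them.
- **Stop position:** my camera estimates of the stop face differed by about 3 mm from where contact was felt. I put this down to calibration error and went by the force and the close-up view.
- **Tool calls:** my first move calls were refused for leaving out some row fields, with no motion and no harm.

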